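Step the bindery supplies down by height

ROBOT

A 6-joint arm with a two-finger parallel gripper is mounted at the origin on a cart in front of the work surface, level with it; the furniture and walls round the work are solid. World frame = base frame: x ahead of the robot, y to its left, z up, the work surface at z = 0. Lengths are in mm, angles in rad, forces in N, time in s.
With the tool pointing down it reaches from about 275 to 750 mm from the base axis. Payload 10.2 kg.
Tool frame: the origin (TCP) lies midway between the tips of the shut fingers; the grasp point (between the pads) lies 19 mm behind it (ctrl.grasp_offset is the distance from the TCP to the grasp point, in mm); z points along the fingers, y is the line along which they close (so a half turn about z gives the same grasp; the last joint's range is limited). The gripper opens to 85 mm and grips with 20 to 120 N. Pads are 22 mm wide; open, the fingers measure 114 mm over their backs; the gripper's body (76 mm by 85 mm) begins 54 mm behind the grasp point. The pads swing forward as they close: fully open they stand 13 mm farther back than shut.
Start: joints at [-1.378, 0.313, 1.498, -0, 1.331, -0.223], TCP at [212.047, -480.278, 231.294] pointing down, gripper open.
Joint ranges: [-2.94, 2.94], [-0.97, 2.17], [0.19, 2.56], [-1.23, 4.37], [0.02, 3.11], [-2.88, 2.88]. Speed limits (rad/s): [2.39, 2.39, 3.01, 3.14, 3.14, 3.14].

INTERFACE

Orientations are given as a unit quaternion [w, x, y, z].
In Python, from rig import ctrl, viewer, models gives the robot as it stands. The module is installed in compiled form; this text tells all that it offers.
- The arm moves only by the shell command python3 -m pendant 'ROWS' [OPENING] [FORCE]. ROWS is text: rows parted by semicolons, each of 4 numbers parted by spaces: the shift along the tool's x, y, z in m, then the turn about the tool's z in rad. In form: x y z yaw; .... A call has 1 to 10 rows; each row shifts and turns the commanded pose from where the row before left it, along the tool's axes as they then stand; what a row does not reach is not made up. A row lasts 1/8 s, in which the tool goes at most 62.5 mm and 10.7 degrees, less where a joint would pass 70% of its speed; a pose out of reach is approached as far as the arm can. A call is refused whole if a number of a shift passes 0.0625 or a number of a turn 0.188, either way. A call with a gripper value outside its range is refused whole. OPENING is the opening, from 0 (shut) to 1 (fully open), set as the call begins (- or left out, the last holds). The fingers move at their own pace and stop on an object; FORCE is the grip in N (left out, the last holds). Time passes only in rows, so rows that do not move let the fingers close. It gives the time, the measured TCP pose, the force, the opening and the grip force at its end, in the units of the state.
- ctrl.sense(): the state, without advancing time (a new reading comes with each control period).
- viewer.capture(name): name is "scene" or "top" or "wrist"; returns a dict with "color" (480x640x3 uint8, red, green, blue), "vertical_fov" (degrees; the focal length in pixels is half the picture's height over the tangent of half this angle, whatever the lens; pixels are square), "cx", "cy" (the principal point, pixels), "pose" (4x4, takes a point from camera to world coordinates). Camera axes: x right, y down, z forward; pixel columns grow to the right and rows downward; lengths in mm; the calibration is good to about 2 mm. A picture is of the moment at which its call begins. There is no depth.
- ctrl.finish_job(): hands the job in; it is judged then, once.
Trained networks look in the newest picture that a camera, given by its name, has taken for a name from the list of things; names that differ only in an ending like _2 or _b are one class to them, and where a whole thing is asked for, a point or a joint stands for the part that bears it (a point fixed in the world has none). Each returns a list of dicts, best first, with "p" (0 to 1); they miss things now and then, are a little off and sometimes report something else, mostly with a low value. They report only what shows in the picture. A call takes as long as a camera call. They do not tell look-alikes from the thing itself.
- models.boxes_of(camera, query): "at" ([x, y, z] in mm, in world coordinates, good to about 4 mm: the middle of the surface that is visible of it).
The state is a dict: "time_s": time; "joints": joint angles; "dq": joint speeds; "tau": joint torques, N m; "eef_pos": TCP position; "ee_rot": TCP orientation; "force": force on the tool from outside, world axes, zero at the start; "wrist_torque": the same for the moment, N m; "grip_width": opening from 0.0 (shut) to 1.0 (fully open); "grip_force": force on a finger pad.
Only numpy, scipy, OpenCV 4.12 (cv2) and the standard library are available. Lean on these libraries where they do the work, as an engineer would, in place of code of your own. Each camera call takes 0.05 s, during which the arm holds its last target. There are 200 camera calls.

TASK

Set out the sewing supplies along the wooden strip in order of height, each standing upright and centred on its own black mark: the tallest on the mark at the end with the red post, then stepping down mark by mark to the lowest at the end with the short white stub. The supplies are the glue bottle, the red thread reel, the brown leather weight and the yellow cake of beeswax. Do not tip the glue bottle over, and leave the black fold-back clip where it stands.

Things in the scene. Friction and masses are not known exactly. Their poses are not given: they have to be found in the camera images.
- glue_center (a point): white squeeze bottle with blue label and grey nozzle, 155 mm high with the nozzle; the body is 47 x 48 mm and straight up to 116 mm: grasp it there, at 80 to 95 mm height so that the nozzle clears the gripper. The point is half-way up, 77 mm over its foot. z is up the thing.
- red_reel_center (a point): wooden reel with red thread standing on end, 35 mm across, 44 mm high; the point is its centre, 22 mm up. z is up the thing.
- weight_center (a point): brown leather-covered weight block, 45 (its x) x 85 (its y) x 34 mm high, about 0.6 kg; the point is its centre, 17 mm up. Grasp across the 45 mm (x). z is up the thing.
- wax_center (a point): yellow cake of beeswax with thread grooves, 38 (its x) x 52 (its y) x 18 mm high; the point is its centre, 9 mm up. Grasp across the 38 mm (x). z is up the thing.
- clip_center (a point): black fold-back clip standing on its jaw among the supplies, with a steel wire loop; the black body 32 x 32 x 24 mm high, 74 mm long (x) with the loop; not to be moved. The point is the body's centre, 12 mm up. z is up the thing.
- mark_a (a point): round black rubber mark, 60 mm across, set on the strip; the point is the centre of its top, 6 mm above the counter. It is the leftmost of the four marks, seen from the robot. The four stand in one row 105 mm apart along the strip, which is 4 mm thick, 95 mm wide, 520 mm long and lies roughly across the robot's view; the mark's y axis runs along the row towards the left end, its x axis across the strip away from the robot.
- mark_b (a point): round black rubber mark, 60 mm across, set on the strip; the point is the centre of its top, 6 mm above the counter. Second from the left; axes as mark_a.
- mark_c (a point): round black rubber mark, 60 mm across, set on the strip; the point is the centre of its top, 6 mm above the counter. Third from the left; axes as mark_a.
- mark_d (a point): round black rubber mark, 60 mm across, set on the strip; the point is the centre of its top, 6 mm above the counter. The rightmost; axes as mark_a.
- tall_post: red post with a round head, 22 mm across, 50 mm high, fixed on the strip 83 mm beyond the mark at one end of the row (either end): the tallest thing belongs on that end mark. At the other end of the strip stands a 15 mm high white stub. The origin is the centre of its foot, 4 mm above the counter.
Mind the look-alikes: they are no part of the job. What is shaped like the part that bears wax_center but orange is not meant. What is shaped like the tall_post but green or purple is not meant.

How it is judged (in metres and radians):
At the end, for the whole second after the job is handed in: Counted from the red post's end, the four marks carry the glue bottle, the red reel, the leather weight and the beeswax in this order, each centred within 15 mm on its mark, resting on it, upright within 0.15 rad and at rest; the black clip is within 20 mm of where it stood (((horizontal distance between tall_post and mark_a below 0.15 m and horizontal distance between glue_center and mark_a below 0.015 m and z of glue_center in the frame of mark_a below 0.0835 m and horizontal distance between red_reel_center and mark_b below 0.015 m and z of red_reel_center in the frame of mark_b below 0.028 m and horizontal distance between weight_center and mark_c below 0.015 m and z of weight_center in the frame of mark_c below 0.023 m and horizontal distance between wax_center and mark_d below 0.015 m and z of wax_center in the frame of mark_d below 0.015 m) or (horizontal distance between tall_post and mark_d below 0.15 m and horizontal distance between glue_center and mark_d below 0.015 m and z of glue_center in the frame of mark_d below 0.0835 m and horizontal distance between red_reel_center and mark_c below 0.015 m and z of red_reel_center in the frame of mark_c below 0.028 m and horizontal distance between weight_center and mark_b below 0.015 m and z of weight_center in the frame of mark_b below 0.023 m and horizontal distance between wax_center and mark_a below 0.015 m and z of wax_center in the frame of mark_a below 0.015 m)) and angle between each of glue_center, red_reel_center, weight_center, wax_center's own z axis and vertical below 0.15 rad and linear speed of each of glue, red_reel, weight, wax below 0.02 m/s and distance of clip_center from where it was at the start of the episode below 0.02 m); the robot touches nothing.
It fails at once if the black clip was shifted or knocked over (distance of clip_center from where it was at the start of the episode above 0.02 m).
It fails at once if the glue bottle was tipped over (angle between glue_center's own z axis and vertical above 0.7 rad).
It also fails if it takes over 128 s, if anything falls off the work surface, if the arm or the gripper's body presses on something with over 40 N, if the wrist force passes 120 N, or if a joint passes its speed limit or range.

## Working session

There is one attempt and no reset: what is moved stays moved. The work goes in short steps, Python scripts to look and compute and a shell command to move; the robot and the scene stay as the last step left them, time stands still between calls to the robot, and variables do not carry over. Pictures are saved under pics/ and viewed, at most 14 in all, crops included, and the job is handed in when it is done.

```bash
mkdir -p pics; cat > h.py <<'E'
import numpy as np, cv2
from rig import ctrl, viewer, models
def cap(n,f=None):
    c=viewer.capture(n)
    if f: cv2.imwrite('pics/'+f,c['color'][:,:,::-1])
    return c
def F(c): return 240/np.tan(np.radians(c['vertical_fov'])/2)
def proj(c,p):
    T=np.array(c['pose']); q=T[:3,:3].T@(np.array(p)-T[:3,3]); return c['cx']+F(c)*q[0]/q[2], c['cy']+F(c)*q[1]/q[2]
def back(c,u,v,z):
    T=np.array(c['pose']); d=T[:3,:3]@np.array([(u-c['cx'])/F(c),(v-c['cy'])/F(c),1]); o=T[:3,3]; return o+d*(z-o[2])/d[2]
E
python3 - <<'E'
from h import *
for n in ['scene','top']:
    c=cap(n,n+'0.png'); print(n,np.round(np.array(c['pose']),2).tolist(),c['vertical_fov'],c['cx'],c['cy'])
    for q in ['glue_center','red_reel_center','weight_center','wax_center','clip_center','mark_a','tall_post']:
        print(q,[(round(d['p'],2),np.round(d['at']).tolist()) for d in models.boxes_of(n,q)])
print(ctrl.sense())
E
```

```text
scene [[-0.68, -0.42, 0.61, -35.0], [-0.74, 0.4, -0.55, 479.55], [-0.02, -0.82, -0.58, 686.16], [0.0, 0.0, 0.0, 1.0]] 48.38819741112511 312.2041057109701 237.22536462835234
glue_center [(0.68, [459.0, -72.0, 73.0])]
red_reel_center []
weight_center [(0.89, [423.0, 186.0, 27.0])]
wax_center [(0.73, [446.0, 58.0, 18.0]), (0.65, [525.0, 218.0, 15.0]), (0.57, [688.0, 224.0, 16.0])]
clip_center []
mark_a [(0.81, [628.0, -56.0, 2.0]), (0.76, [615.0, -265.0, 5.0]), (0.75, [636.0, 47.0, 8.0]), (0.73, [620.0, -161.0, 4.0])]
tall_post [(0.58, [734.0, 126.0, 21.0]), (0.57, [619.0, 197.0, 23.0]), (0.54, [637.0, 134.0, 29.0])]
top [[-0.01, -0.97, 0.22, 322.31], [-1.0, 0.01, 0.0, -52.84], [-0.0, -0.22, -0.97, 1278.39], [0.0, 0.0, 0.0, 1.0]] 42.079592737099844 322.3960488395794 235.2652066646068
glue_center [(0.58, [468.0, -80.0, 98.0])]
red_reel_center [(0.53, [455.0, -228.0, 46.0])]
weight_center [(0.9, [427.0, 178.0, 32.0])]
wax_center [(0.8, [452.0, 51.0, 20.0]), (0.76, [528.0, 215.0, 22.0]), (0.67, [694.0, 218.0, 18.0])]
clip_center [(0.63, [472.0, -356.0, 12.0])]
mark_a [(0.98, [628.0, -59.0,
[... 186 characters left out ...]
 35.0])]
{'time_s': 0.8, 'joints': array([-1.37838598e+00,  3.12898248e-01,  1.49771365e+00,  9.35064419e-06,
        1.33101114e+00, -2.23401011e-01]), 'dq': array([-0.00154708, -0.0009598 ,  0.00065078,  0.00093995, -0.00049035,
        0.00106571]), 'tau': array([-1.13768467e-03, -4.12144840e+01, -2.59893733e+01, -2.59686421e-04,
        4.47527518e-04, -3.73002536e-05]), 'eef_pos': array([ 212.05469494, -480.2667043 ,  231.28992698]), 'ee_rot': array([-1.51211921e-05,  9.78465580e-01,  2.06410049e-01,  4.77641154e-06]), 'force': array([ 0.03557239,  0.40168353, -0.21085366]), 'wrist_torque': array([0.01812242, 0.0339334 , 0.00922012]), 'grip_force': 0.0, 'grip_width': 0.9974510900701631}
```

View pics/top0.png

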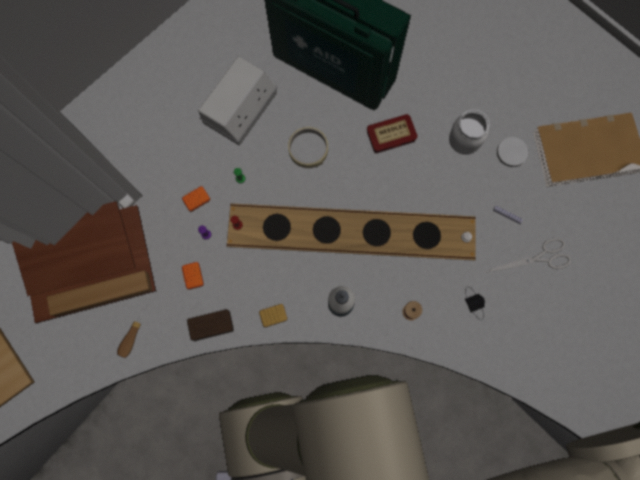

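View pics/scene0.png

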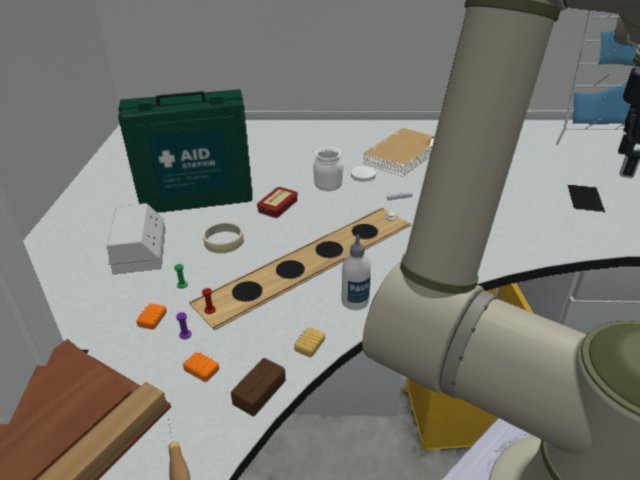

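The top view shows the strip from x≈229 to 475, with the red post at (236,222) on the left and the white stub at (467,237) on the right. So glue goes to mark a, reel to b, weight to c and wax to d. The supplies are the yellow wax (273,315), weight (210,324), glue (341,298), reel (413,310) and clip (474,302). The scene view agrees: red post (208,300), orange and purple look-alikes nearby.

```bash
cat > seg.py <<'E'
from h import *
c=cap('top'); im=c['color'].astype(int); g=im.sum(2)
hsv=cv2.cvtColor(c['color'],cv2.COLOR_RGB2HSV)
def blob(mask,u,v,r,z,name):
    m=np.zeros(mask.shape,np.uint8); m[v-r:v+r,u-r:u+r]=mask[v-r:v+r,u-r:u+r]
    n,l,s,ce=cv2.connectedComponentsWithStats(m)
    if n<2: print(name,'none'); return
    k=1+np.argmax(s[1:,4]); ys,xs=np.where(l==k)
    W=np.array([back(c,x,y,z)[:2] for x,y in zip(xs,ys)],np.float32)
    (cx,cy),(w,h),a=cv2.minAreaRect(W)
    e=W-W.mean(0); ev,V=np.linalg.eigh(e.T@e)
    print(name,'n',len(xs),'mean',W.mean(0).round(1),'rect',round(cx,1),round(cy,1),round(w),round(h),round(a,1),'major axis deg',round(np.degrees(np.arctan2(V[1,1],V[0,1]))%180,1))
dark=g<120
for nm,u,v in [('a',277,227),('b',327,230),('c',377,233),('d',427,236)]: blob(dark,u,v,20,6,nm)
for nm,u,v in [('a',277,227),('b',327,230),('c',377,233),('d',427,236)]: print(im[v,u], end=' ')
blob(g<200,210,324,32,34,'weight')
blob((hsv[...,0]>15)&(hsv[...,0]<35)&(hsv[...,1]>90),273,315,20,18,'wax')
blob((hsv[...,1]>70),413,310,14,44,'reel')
blob(dark,474,302,14,20,'clip')
E
python3 seg.py; python3 - <<'E'
import cv2
i=cv2.imread('pics/top0.png')[190:350,180:500]; cv2.imwrite('pics/crop0.png',cv2.resize(i,None,fx=2.5,fy=2.5,interpolation=cv2.INTER_CUBIC))
E
```

```text
a n 540 mean [634.7  45.9] rect 634.8 45.8 54 54 26.9 major axis deg 12.9
b n 549 mean [628.1 -58.9] rect 628.2 -58.3 55 54 89.6 major axis deg 23.8
c n 557 mean [ 621.4 -163.5] rect 621.0 -163.0 55 54 89.6 major axis deg 124.1
d n 556 mean [ 614.9 -268.4] rect 615.4 -268.9 54 55 44.1 major axis deg 0.4
[22 22 20] [24 22 21] [22 21 20] [19 17 17] weight n 1007 mean [428.6 173.8] rect 428.7 173.7 46 86 13.7 major axis deg 103.2
wax n 426 mean [448.7  50.2] rect 448.8 50.2 35 50 16.4 major axis deg 107.1
reel n 256 mean [ 453.9 -226.8] rect 453.8 -227.2 32 37 43.8 major axis deg 127.1
clip n 202 mean [ 471.8 -357.9] rect 472.2 -359.0 27 33 21.0 major axis deg 108.8
```

View pics/crop0.png

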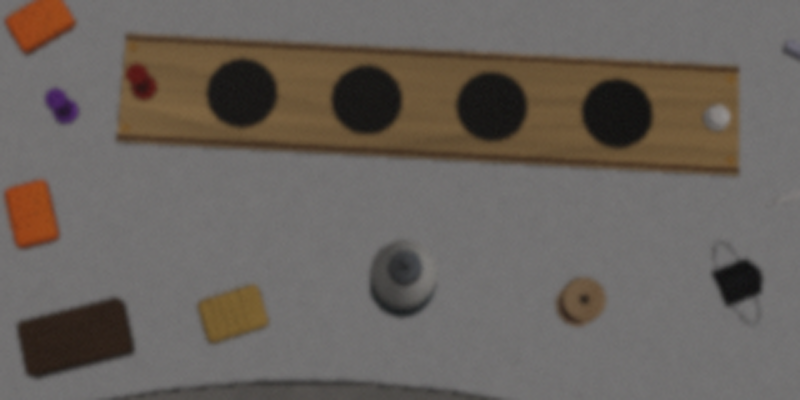

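The crop confirms the segmentation. The reel hole is at crop (583,298) and the nozzle tip at (405,262).

```bash
cat > plan.py <<'E'
# usage: plan.py X Y Z [phi]: shift in present tool axes (m), turn, then shift if turned first
import sys
from h import *
from scipy.spatial.transform import Rotation as R
s=ctrl.sense(); q=s['ee_rot']; M=R.from_quat([q[1],q[2],q[3],q[0]]).as_matrix()
a=[float(x) for x in sys.argv[1:]]
phi=np.arctan2(M[1,0],M[0,0]); d=np.array(a[:3])-s['eef_pos']
print('t',round(s['time_s'],2),'pos',s['eef_pos'].round(1),'phi',round(phi,3),'q',s['joints'].round(2),'F',s['force'].round(1),'grip',round(s['grip_width'],3),round(s['grip_force'],1))
print('shift m',(M.T@d/1000).round(4))
if len(a)>3:
    t=phi-a[3]; c_,s_=np.cos(a[3]),np.sin(a[3])
    print('turn',round(t,3),'then shift',(np.array([c_*d[0]+s_*d[1],s_*d[0]-c_*d[1],-d[2]])/1000).round(4))
E
python3 - <<'E'
from h import *
c=cap('top'); print(back(c,342,294.8,155),back(c,413.2,309.2,44))
c=cap('scene'); print(back(c,357,237,155)); print(proj(c,[468,-80,155]))
E
python3 plan.py 468 -80 200 0
```

```text
[470.66432002 -85.66955135 155.        ] [ 455.84664283 -229.17311563   44.        ]
[470.96218955 -79.44761437 155.        ]
(np.float64(358.47780604672846), np.float64(237.58678327643975))
t 0.95 pos [ 212.1 -480.3  231.3] phi 0.416 q [-1.38  0.31  1.5  -0.    1.33 -0.22] F [0.3 0.6 0.2] grip 0.997 0.0
shift m [ 0.3958 -0.2628  0.0313]
turn 0.416 then shift [ 0.2559 -0.4003  0.0313]
```

```bash
python3 -m pendant '0 0 0 0.104;0 0 0 0.104;0 0 0 0.104;0 0 0 0.104;0.026 -0.04 0 0;0.026 -0.04 0 0;0.026 -0.04 0 0;0.026 -0.04 0 0;0.026 -0.04 0 0;0.026 -0.04 0 0' 1 30 && python3 -m pendant '0.026 -0.04 0 0;0.026 -0.04 0 0;0.026 -0.04 0 0;0.024 -0.037 0 0;0 0 0 0;0 0 0 0'
python3 plan.py 470.5 -82.5 83 0; python3 - <<'E'
from h import *
c=cap('wrist','w1.png')
print(np.round(c['pose'],2).tolist(),c['vertical_fov'])
for n in ['glue_center']: print([(d['p'],d['at']) for d in models.boxes_of('wrist',n)])
print(proj(c,[470.5,-82.5,155]))
E
```

```text
time_s: 2.2
eef_pos: [368.7, -239.0, 231.5]
ee_rot: [0.0, 1.0, -0.0, 0.0]
force: [-0.1, -1.1, 0.0]
grip_width: 1.002
grip_force: 0.0
time_s: 2.95
eef_pos: [469.9, -83.6, 231.2]
ee_rot: [0.0, 1.0, -0.0, -0.0]
force: [-0.4, -0.2, -0.1]
grip_width: 1.003
grip_force: 0.0
t 2.95 pos [469.9 -83.6 231.2] phi -0.0 q [-0.42  0.21  1.63 -0.    1.3   1.15] F [-0.4 -0.2 -0.1] grip 1.003 0.0
shift m [ 0.0006 -0.0011  0.1482]
turn -0.0 then shift [ 0.0006 -0.0011  0.1482]
[[0.0, -0.96, -0.28, 540.51], [-1.0, -0.0, -0.0, -83.33], [0.0, 0.28, -0.96, 374.32], [0.0, 0.0, 0.0, 1.0]] 66.91211623361195
[(0.64, [484.8, -88.6, 102.8]), (0.34, [639.6, 119.9, 19.4]), (0.23, [436.3, 166.7, 30.4])]
(np.float64(319.0036549258391), np.float64(245.12572893958415))
```

View pics/w1.png

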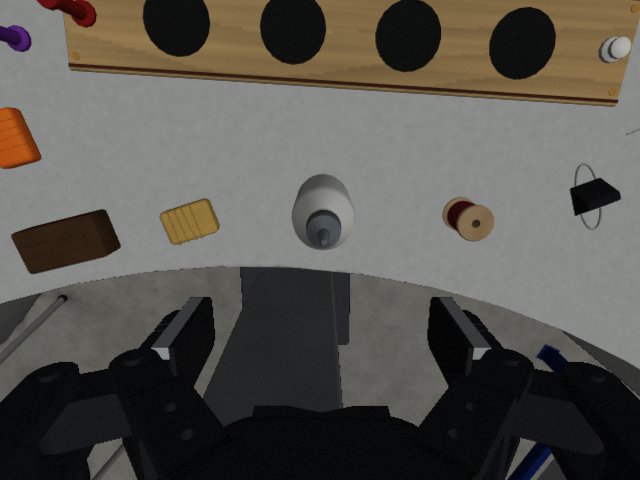

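The wrist view shows the nozzle tip at (323,237), between the open fingers and about 5 mm further from the robot than I predicted. The reel hole is at (476,224), the wax at (190,221) and the weight at (66,240).

```bash
python3 - <<'E'
from h import *
c=cap('wrist'); print('reel',back(c,476,224,44),'tip',back(c,323,237,155),'clip',back(c,595,193,24))
for nm,u,v,z in [('a',176,18,6),('b',293,29,6),('c',408,36,6),('d',522,43,6)]: print(nm,back(c,u,v,z))
E
python3 -m pendant '0.003 0 0.025 0;0 0 0.025 0;0 0 0.025 0;0 0 0.025 0;0 0 0.02 0;0 0 0.015 0;0 0 0.008 0;0 0 0 0' && python3 -m pendant '0 0 0.004 0;0 0 0.003 0;0 0 0 0;0 0 0 0'
```

```text
reel [ 455.57584353 -229.99394964   44.        ] tip [475.71674056 -85.53904787 155.        ] clip [ 481.40314472 -350.85041655   24.        ]
a [637.12227423  45.63978995   6.        ]
b [628.22569998 -59.28436939   6.        ]
c [ 622.46514492 -163.82753521    6.        ]
d [ 616.64591219 -268.53213421    6.        ]
time_s: 4.1
eef_pos: [473.1, -83.5, 88.2]
ee_rot: [-0.0, 1.0, -0.0, -0.0]
force: [0.6, -0.6, 0.5]
grip_width: 0.995
grip_force: 0.0
time_s: 4.6
eef_pos: [473.2, -83.4, 81.4]
ee_rot: [0.0, 1.0, -0.0, 0.0]
force: [0.5, 0.1, 0.2]
grip_width: 0.997
grip_force: 0.0
```

```bash
python3 -m pendant '0 0 0.002 0;0 0 0.001 0;0 0 0 0;0 0 0 0' && python3 -m pendant '0 0 0.002 0;0 0 0.001 0;0 0 0 0;0 0 0 0' && python3 -m pendant '0 0 0 0;0 0 0 0;0 0 0 0;0 0 0 0;0 0 0 0;0 0 0 0;0 0 0 0;0 0 0 0' 0 30
```

```text
time_s: 5.1
eef_pos: [473.1, -83.3, 78.3]
ee_rot: [-0.0, 1.0, -0.0, 0.0]
force: [0.2, 0.6, -0.2]
grip_width: 0.997
grip_force: 0.0
time_s: 5.6
eef_pos: [473.1, -83.3, 75.3]
ee_rot: [-0.0, 1.0, -0.0, 0.0]
force: [-0.4, 0.4, 0.3]
grip_width: 1.0
grip_force: 0.0
time_s: 6.6
eef_pos: [473.2, -83.4, 75.4]
ee_rot: [0.0, 1.0, -0.0, 0.0]
force: [-0.1, -1.2, 3.1]
grip_width: 0.548
grip_force: 35.3
```

```bash
python3 -m pendant '0 0 -0.01 0;0 0 -0.02 0;0 0 -0.025 0;0.018 -0.0145 0 0;0.025 -0.02 0 0;0.03 -0.024 0 0;0.03 -0.024 0 0;0.03 -0.024 0 0;0.02 -0.015 0 0;0.01 -0.008 0 0' && python3 -m pendant '0 0 0 0;0 0 0 0;0 0 0 0' && python3 plan.py 636 46 85; python3 - <<'E'
from h import *
c=cap('top'); print(proj(c,[636,46,6])); cv2.imwrite('pics/t1.png',cv2.resize(c['color'][150:310,200:400,::-1],None,fx=3,fy=3,interpolation=cv2.INTER_CUBIC))
c=cap('wrist','w2.png')
E
```

```text
time_s: 7.85
eef_pos: [636.6, 47.2, 130.2]
ee_rot: [-0.0, 1.0, 0.0, -0.0]
force: [-0.1, -0.3, -1.3]
grip_width: 0.548
grip_force: 35.2
time_s: 8.22
eef_pos: [635.8, 45.7, 130.5]
ee_rot: [-0.0, 1.0, -0.0, -0.0]
force: [-0.6, 0.4, -1.1]
grip_width: 0.546
grip_force: 35.2
t 8.22 pos [635.8  45.7 130.5] phi -0.001 q [-0.11  0.64  1.26 -0.    1.24  1.46] F [-0.6  0.4 -1.1] grip 0.546 35.2
shift m [ 0.0002 -0.0003  0.0455]
(np.float64(276.32609344266876), np.float64(226.15923634624247))
```

View pics/w2.png

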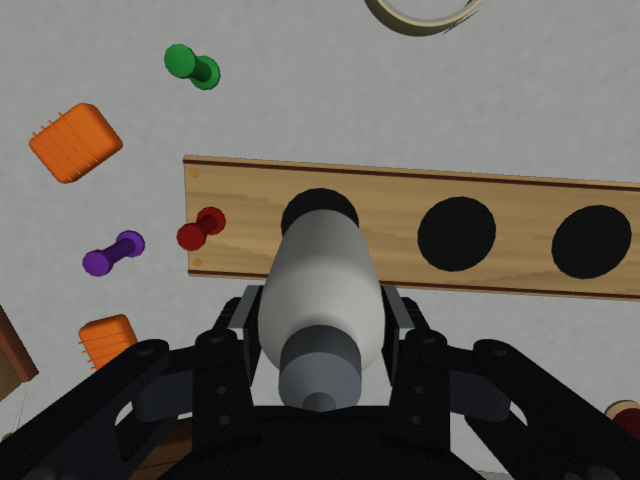

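The wrist view shows the bottle held upright over the leftmost mark, which is at (320,222); the red post at (200,232) is clear of it.

```bash
python3 -m pendant '0 0 0.012 0;0 0 0.015 0;0 0 0.012 0;0 0 0.006 0;0 0 0.002 0;0 0 0 0;0 0 0 0' && python3 -m pendant '0 0 0.001 0;0 0 0.001 0;0 0 0 0;0 0 0 0'
```

```text
time_s: 9.2
eef_pos: [636.4, 46.1, 83.8]
ee_rot: [0.0, 1.0, -0.0, 0.0]
force: [0.2, -0.0, -1.0]
grip_width: 0.547
grip_force: 35.2
time_s: 9.7
eef_pos: [636.3, 46.1, 81.5]
ee_rot: [0.0, 1.0, -0.0, 0.0]
force: [-0.4, -0.5, 0.2]
grip_width: 0.545
grip_force: 35.3
```

Contact (force went from −1 to +0.2). I'll release, retreat upwards, and turn towards the weight.

```bash
python3 -m pendant '0 0 0 0;0 0 0 0;0 0 0 0;0 0 0 0;0 0 0 0' 1 && python3 -m pendant '0 0 -0.01 0;0 0 -0.03 0;0 0 -0.04 0;0 0 -0.04 0;0 0 -0.03 0;0 0 0 0;0 0 0 0' && python3 - <<'E'
from h import *
c=cap('wrist','w3.png')
for u,v,z in []: pass
print(np.round(c['pose'],1).tolist()); print(proj(c,[636,46,161]), proj(c,[470,-83,6]))
c=cap('top'); cv2.imwrite('pics/t2.png',cv2.resize(c['color'][180:360,170:430,::-1],None,fx=3,fy=3,interpolation=cv2.INTER_CUBIC)); print(proj(c,[636,46,161]))
E
python3 plan.py 428.7 173.7 200 -1.335
```

```text
time_s: 10.32
eef_pos: [636.1, 46.1, 81.3]
ee_rot: [-0.0, 1.0, -0.0, -0.0]
force: [0.5, -0.1, -0.1]
grip_width: 1.0
grip_force: 0.0
time_s: 11.2
eef_pos: [635.8, 46.2, 230.4]
ee_rot: [-0.0, 1.0, -0.0, -0.001]
force: [-0.2, -0.8, -1.5]
grip_width: 0.999
grip_force: 0.0
[[0.0, -1.0, -0.3, 706.5], [-1.0, -0.0, -0.0, 46.4], [0.0, 0.3, -1.0, 373.4], [0.0, 0.0, 0.0, 1.0]]
(np.float64(321.07903767789327), np.float64(248.91948787990282)) (np.float64(432.5182824049608), np.float64(343.1367048035906))
(np.float64(270.0637760659569), np.float64(206.23285775620565))
t 11.3 pos [635.7  46.2 230. ] phi -0.0 q [-0.11  0.57  1.12 -0.    1.46  1.46] F [-0.   0.1  0.1] grip 0.999 0.0
shift m [-0.207  -0.1275  0.0305]
turn 1.335 then shift [-0.1724  0.1715  0.03  ]
```

View pics/t2.png

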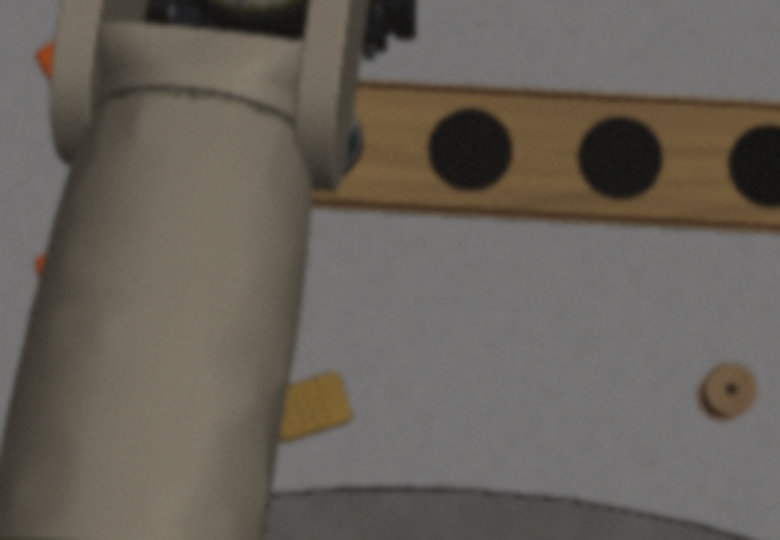

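View pics/w3.png

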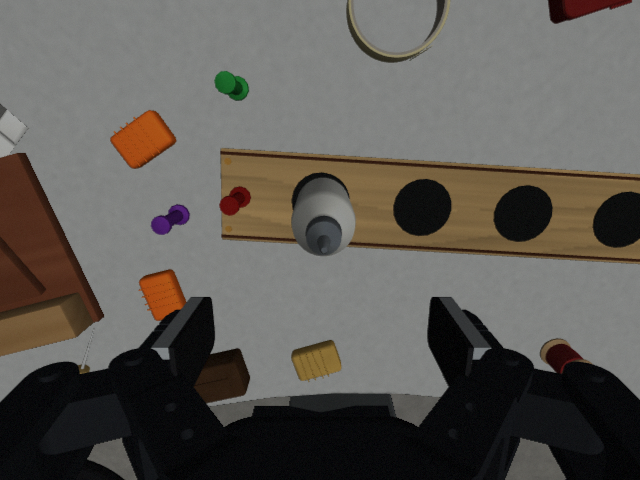

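The wrist view shows the bottle standing on mark a with the nozzle tip at (323,243), about 3 mm from the prediction. Weight next, using φ=+1.806 to respect the joint-6 range.

```bash
python3 -m pendant '0 0 0 -0.18;0 0 0 -0.18;0 0 0 -0.18;0 0 0 -0.18;0 0 0 -0.18;0 0 0 -0.18;0 0 0 -0.18;0 0 0 -0.18;0 0 0 -0.18;0 0 0 -0.18' && python3 -m pendant '0.025 -0.025 0 0;0.035 -0.035 0 0;0.035 -0.035 0 0;0.035 -0.035 0 0;0.025 -0.025 0 0;0.017 -0.017 0 0;0 0 0 0;0 0 0 0' && python3 plan.py 428.7 173.7 20 1.806; python3 - <<'E'
from h import *
c=cap('wrist','w4.png')
y,x=np.radians(103.5),np.radians(13.5); o=np.array([428.7,173.7,34]); X=np.array([np.cos(x),np.sin(x),0])*22.5; Y=np.array([np.cos(y),np.sin(y),0])*42.5
im=c['color'][:,:,::-1].copy()
P=np.array([proj(c,o+a*X+b*Y) for a,b in [(1,1),(1,-1),(-1,-1),(-1,1)]],int); cv2.polylines(im,[P],True,(0,255,0),1); print(P.tolist())
cv2.imwrite('pics/w4.png',im)
E
```

```text
time_s: 12.55
eef_pos: [635.9, 46.2, 230.2]
ee_rot: [-0.001, 0.619, 0.785, -0.001]
force: [-0.2, 0.2, -0.1]
grip_width: 0.999
grip_force: 0.0
time_s: 13.55
eef_pos: [430.1, 174.3, 231.0]
ee_rot: [-0.0, 0.622, 0.783, -0.0]
force: [0.8, 0.4, -0.5]
grip_width: 0.997
grip_force: 0.0
t 13.55 pos [430.1 174.3 231. ] phi 1.8 q [ 0.13  0.18  1.67 -0.    1.29 -0.1 ] F [ 0.8  0.4 -0.5] grip 0.997 0.0
shift m [-2.00e-04 -1.40e-03  2.11e-01]
turn -0.006 then shift [-2.00e-04 -1.50e-03  2.11e-01]
[[344, 162], [343, 250], [297, 250], [295, 163]]
```

View pics/w4.png

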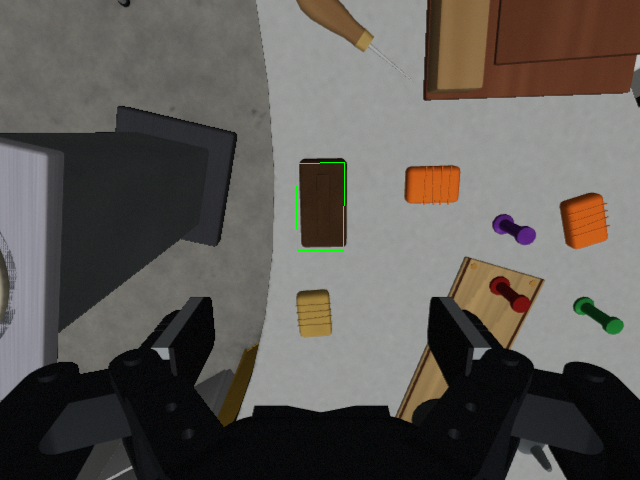

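The projected outline matches the weight's top (302–346, 159–247) to about 2 mm. Descending to grasp.

```bash
python3 -m pendant '0.002 0 0.03 0;0 0 0.04 0;0 0 0.04 0;0 0 0.04 0;0 0 0.035 0;0 0 0.02 0;0 0 0.013 0;0 0 0.006 0;0 0 0 0;0 0 0 0' && python3 -m pendant '0 0 0.002 0;0 0 0 0;0 0 0 0;0 0 0 0;0 0 0 0;0 0 0 0;0 0 0 0;0 0 0 0' 0 60 && python3 -m pendant '0 0 -0.01 0;0 0 -0.02 0;0 0 -0.025 0;0 0 -0.015 0;0 0 0 0;0 0 0 0' && python3 plan.py 621.7 -163.6 80
```

```text
time_s: 14.85
eef_pos: [429.6, 176.6, 7.9]
ee_rot: [0.0, 0.622, 0.783, 0.0]
force: [-0.2, -0.5, -0.0]
grip_width: 0.998
grip_force: 0.0
time_s: 15.85
eef_pos: [430.0, 176.7, 5.9]
ee_rot: [0.001, 0.622, 0.783, 0.001]
force: [1.1, 0.7, 4.9]
grip_width: 0.51
grip_force: 62.8
time_s: 16.6
eef_pos: [428.4, 176.4, 74.5]
ee_rot: [-0.001, 0.622, 0.783, -0.001]
force: [1.1, -0.5, -7.9]
grip_width: 0.512
grip_force: 63.2
t 16.6 pos [428.4 176.4  74.5] phi 1.8 q [ 0.14  0.38  1.87  0.    0.9  -0.09] F [ 1.1 -0.5 -7.9] grip 0.512 63.2
shift m [-0.375   0.111  -0.0057]
```

```bash
python3 -m pendant '-0.02 0 0 0;-0.035 0 0 0;-0.045 0 0 0;-0.045 0 0 0;-0.045 0 0 0;-0.045 0.005 0 0;-0.045 0.01 0 0;-0.045 0.02 0 0;-0.035 0.03 0 0;-0.0135 0.03 0 0' && python3 -m pendant '0 0.016 0 0;0 0 0 0;0 0 0 0;0 0 0 0' && python3 plan.py 621.7 -163.6 74.5; python3 - <<'E'
from h import *
c=cap('wrist','w5.png')
E
```

```text
time_s: 17.85
eef_pos: [606.8, -167.4, 73.6]
ee_rot: [-0.001, 0.623, 0.783, -0.0]
force: [0.1, 1.0, -6.8]
grip_width: 0.513
grip_force: 63.2
time_s: 18.35
eef_pos: [621.4, -162.0, 75.1]
ee_rot: [-0.0, 0.622, 0.783, -0.0]
force: [-0.5, -0.4, -6.3]
grip_width: 0.517
grip_force: 63.5
t 18.35 pos [ 621.4 -162.    75.1] phi 1.8 q [-0.44  0.71  1.29 -0.    1.14 -0.67] F [-0.5 -0.4 -6.3] grip 0.517 63.5
shift m [-0.0016 -0.0001  0.0006]
```

View pics/w5.png

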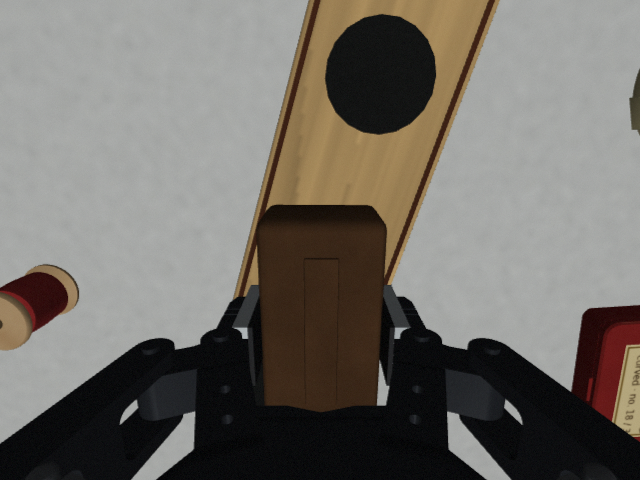

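The wrist view shows the weight held square, its far end's lower edge at row ≈206 and top edge at ≈228. Mark b is at (380,74), clear of it.

```bash
python3 - <<'E'
from h import *
c=cap('wrist'); s=ctrl.sense(); t=s['eef_pos'][:2]; ax=np.array([-.227,.974])
for v,z in [(206,69),(228,103)]: print((back(c,321,v,z)[:2]-t)@ax)
print((back(c,380,74,6)))
E
```

```text
41.228105619031545
40.82523454966466
[629.08243104 -56.9715766    6.        ]
```

```bash
python3 -m pendant '0 0 0.015 0;0 0 0.02 0;0 0 0.015 0;0 0 0.008 0;0 0 0.003 0;0 0 0 0;0 0 0 0' && python3 -m pendant '0 0 0.001 0;0 0 0.001 0;0 0 0 0;0 0 0 0'
```

```text
time_s: 19.32
eef_pos: [622.4, -162.1, 14.9]
ee_rot: [0.001, 0.622, 0.783, 0.0]
force: [-0.2, 0.6, -6.6]
grip_width: 0.515
grip_force: 63.5
time_s: 19.82
eef_pos: [622.0, -162.0, 12.3]
ee_rot: [-0.0, 0.622, 0.783, 0.0]
force: [0.4, 0.4, -7.5]
grip_width: 0.513
grip_force: 63.5
```

```bash
python3 -m pendant '0 0 0.001 0;0 0 0 0;0 0 0 0' && python3 -m pendant '0 0 0 0;0 0 0 0;0 0 0 0;0 0 0 0;0 0 0 0' 1 && python3 -m pendant '0 0 -0.015 0;0 0 -0.035 0;0 0 -0.04 0;0 0 -0.04 0;0 0 -0.02 0;0 0 0 0;0 0 0 0' && python3 plan.py 455.5 -229.5 150 1.57
```

```text
time_s: 20.2
eef_pos: [622.1, -162.0, 12.0]
ee_rot: [0.0, 0.622, 0.783, 0.0]
force: [-4.0, 2.1, 4.6]
grip_width: 0.514
grip_force: 64.8
time_s: 20.82
eef_pos: [622.1, -162.0, 11.3]
ee_rot: [0.0, 0.622, 0.783, 0.0]
force: [-0.4, -0.7, -0.3]
grip_width: 0.998
grip_force: 0.0
time_s: 21.7
eef_pos: [621.6, -161.8, 160.5]
ee_rot: [-0.001, 0.622, 0.783, -0.0]
force: [0.1, 0.7, -0.2]
grip_width: 0.997
grip_force: 0.0
t 21.7 pos [ 621.6 -161.8  160.5] phi 1.8 q [-0.44  0.63  1.2   0.    1.31 -0.67] F [ 0.1  0.7 -0.2] grip 0.997 0.0
shift m [-0.0282 -0.1771  0.0106]
turn 0.23 then shift [-0.0678 -0.1661  0.0105]
```

```bash
python3 -m pendant '-0.004 -0.027 0 0;-0.006 -0.04 0 0;-0.006 -0.04 0 0;-0.006 -0.035 0 0;-0.004 -0.025 0 0;-0.002 -0.01 0 0;0 0 0 0;0 0 0 0' && python3 plan.py 455.5 -229.5 5; python3 - <<'E'
from h import *
c=cap('wrist','w6.png'); print(proj(c,[455.5,-229.5,44]),[(round(d['p'],2),d['at']) for d in models.boxes_of('wrist','red_reel_center')])
E
```

```text
time_s: 22.7
eef_pos: [456.6, -229.1, 161.0]
ee_rot: [-0.0, 0.621, 0.783, 0.0]
force: [0.7, -0.3, 0.5]
grip_width: 1.001
grip_force: 0.0
t 22.7 pos [ 456.6 -229.1  161. ] phi 1.8 q [-0.69  0.35  1.64  0.    1.15 -0.92] F [ 0.7 -0.3  0.5] grip 1.001 0.0
shift m [-1.00e-04 -1.20e-03  1.56e-01]
(np.float64(320.10784646795275), np.float64(230.62480902116639)) [(0.64, [452.1, -221.4, 45.4])]
```

View pics/w6.png

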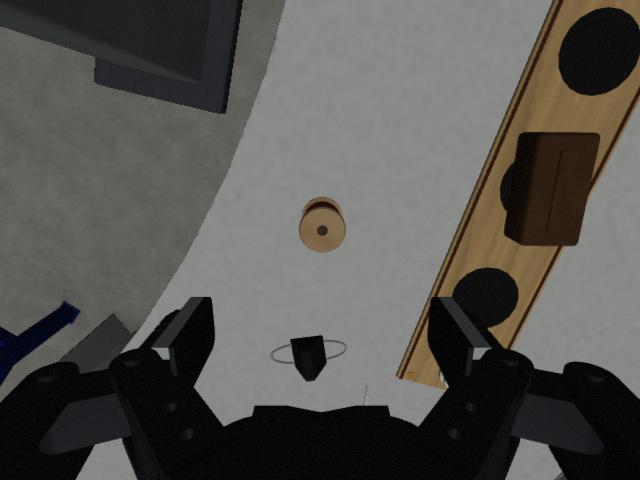

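The reel's hole is at (322,230), as predicted, and the clip at (310,355) is well clear. Grasping.

```bash
python3 -m pendant '0 0 0.03 0;0 0 0.035 0;0 0 0.035 0;0 0 0.025 0;0 0 0.018 0;0 0 0.01 0;0 0 0.003 0;0 0 0 0;0 0 0 0' && python3 -m pendant '0 0 0 0;0 0 0 0;0 0 0 0;0 0 0 0;0 0 0 0;0 0 0 0;0 0 0 0' 0 30 && python3 -m pendant '0 0 -0.01 0;0 0 -0.02 0;0 0 -0.025 0;0 0 -0.015 0;0 0 0 0;0 0 0 0' && python3 plan.py 628.5 -58.9 74
```

```text
time_s: 23.92
eef_pos: [456.3, -229.6, 5.9]
ee_rot: [0.001, 0.622, 0.783, 0.0]
force: [1.2, -0.3, 0.8]
grip_width: 0.997
grip_force: 0.0
time_s: 24.8
eef_pos: [456.1, -229.5, 5.4]
ee_rot: [0.0, 0.622, 0.783, 0.0]
force: [1.1, -0.5, 1.4]
grip_width: 0.368
grip_force: 29.6
time_s: 25.55
eef_pos: [455.6, -229.2, 74.6]
ee_rot: [-0.001, 0.622, 0.783, 0.0]
force: [-0.6, 1.2, -0.7]
grip_width: 0.367
grip_force: 29.7
t 25.55 pos [ 455.6 -229.2   74.6] phi 1.8 q [-0.7   0.47  1.73 -0.    0.95 -0.93] F [-0.6  1.2 -0.7] grip 0.367 29.7
shift m [0.1266 0.207  0.0005]
```

```bash
python3 -m pendant '0.02 0.015 0 0;0.025 0.025 0 0;0.025 0.035 0 0;0.025 0.035 0 0;0.0166 0.035 0 0;0.01 0.03 0 0;0.005 0.02 0 0;0 0.012 0 0;0 0 0 0;0 0 0 0' && python3 plan.py 628.5 -58.9 12; python3 - <<'E'
from h import *
c=cap('wrist','w7.png')
E
```

```text
time_s: 26.8
eef_pos: [628.2, -59.3, 74.6]
ee_rot: [-0.001, 0.622, 0.783, -0.0]
force: [0.1, -0.9, -0.5]
grip_width: 0.372
grip_force: 29.8
t 26.8 pos [628.2 -59.3  74.6] phi 1.8 q [-0.28  0.69  1.33 -0.    1.12 -0.51] F [ 0.1 -0.9 -0.5] grip 0.372 29.8
shift m [0.0003 0.0005 0.0626]
```

View pics/w7.png

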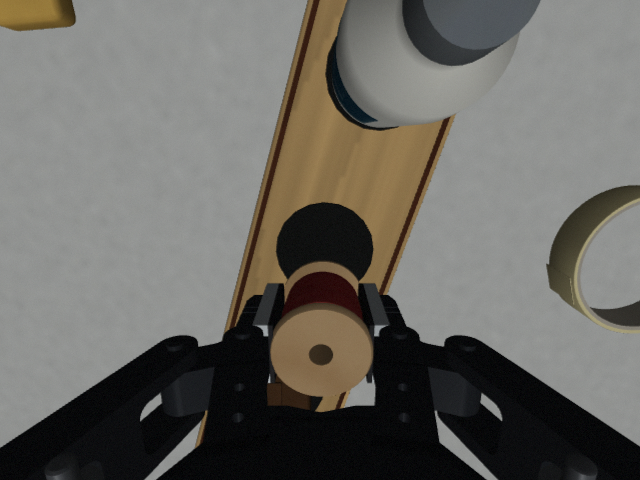

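The reel is held upright over mark b (325,243). Camera clearance: the wrist camera is at tool +x ~70 and ~140 mm above the TCP, so I need to check it against the bottle.

The nozzle would be only about 35 mm from the camera, so I'll turn the tool 1 rad (camera away from the bottle) before lowering.

```bash
python3 -m pendant '0 0 0 0.1;0 0 0 0.15;0 0 0 0.18;0 0 0 0.18;0 0 0 0.18;0 0 0 0.15;0 0 0 0.06;0 0 0 0;0 0 0 0' && python3 plan.py 628.5 -58.9 12 && python3 -m pendant '0 0 0.015 0;0 0 0.02 0;0 0 0.015 0;0 0 0.008 0;0 0 0.003 0;0 0 0 0;0 0 0 0' && python3 -m pendant '0 0 0.001 0;0 0 0 0;0 0 0 0'
```

```text
time_s: 27.98
eef_pos: [628.7, -59.3, 75.3]
ee_rot: [-0.0, 0.921, 0.39, -0.0]
force: [-0.5, 0.0, -0.4]
grip_width: 0.364
grip_force: 29.8
t 27.98 pos [628.7 -59.3  75.3] phi 0.801 q [-0.28  0.69  1.33 -0.    1.12  0.49] F [-0.5  0.  -0.4] grip 0.364 29.8
shift m [ 0.0002 -0.0004  0.0633]
time_s: 28.85
eef_pos: [629.2, -59.2, 14.9]
ee_rot: [0.0, 0.921, 0.389, 0.0]
force: [-0.2, -1.1, -1.2]
grip_width: 0.371
grip_force: 29.8
time_s: 29.22
eef_pos: [628.9, -59.2, 13.4]
ee_rot: [0.0, 0.921, 0.389, 0.0]
force: [0.1, -0.5, -0.3]
grip_width: 0.373
grip_force: 29.8
```

```bash
python3 -m pendant '0 0 0.001 0;0 0 0 0;0 0 0 0' && python3 -m pendant '0 0 0.001 0;0 0 0 0;0 0 0 0'
```

```text
time_s: 29.6
eef_pos: [628.9, -59.2, 12.3]
ee_rot: [-0.0, 0.921, 0.389, -0.0]
force: [-0.8, -0.2, -0.7]
grip_width: 0.367
grip_force: 29.8
time_s: 29.98
eef_pos: [629.0, -59.2, 11.4]
ee_rot: [0.0, 0.921, 0.389, 0.0]
force: [0.2, -0.3, 0.9]
grip_width: 0.368
grip_force: 30.1
```

```bash
python3 -m pendant '0 0 0 0;0 0 0 0;0 0 0 0;0 0 0 0' 0.7 && python3 -m pendant '0 0 -0.015 0;0 0 -0.035 0;0 0 -0.04 0;0 0 -0.04 0;0 0 -0.03 0;0 0 -0.01 0;0 0 0 -0.18;0 0 0 -0.18;0 0 0 -0.18;0 0 0 -0.18' && python3 -m pendant '0 0 0 -0.18;0 0 0 -0.16;0 0 0 0;0 0 0 0' 1 && python3 plan.py 448.8 50.2 175 1.86
```

```text
time_s: 30.48
eef_pos: [628.8, -59.2, 11.3]
ee_rot: [-0.0, 0.921, 0.389, -0.0]
force: [-0.7, 0.2, 0.3]
grip_width: 0.702
grip_force: 0.0
time_s: 31.72
eef_pos: [628.5, -59.1, 180.5]
ee_rot: [-0.001, 0.723, 0.691, -0.0]
force: [-0.1, 0.1, 0.2]
grip_width: 0.697
grip_force: 0.0
time_s: 32.22
eef_pos: [628.7, -59.1, 181.0]
ee_rot: [-0.0, 0.599, 0.801, -0.0]
force: [0.4, -0.6, -0.7]
grip_width: 0.998
grip_force: 0.0
t 32.23 pos [628.7 -59.1 181. ] phi 1.857 q [-0.28  0.59  1.22 -0.    1.34 -0.56] F [ 0.4 -0.6 -0.7] grip 0.998 0.0
shift m [ 0.1556 -0.1418  0.0061]
turn -0.003 then shift [ 0.1561 -0.1413  0.006 ]
```

```bash
python3 -m pendant '0.01 -0.025 0 0;0.02 -0.035 0 0;0.035 -0.035 0 0;0.035 -0.025 0 0;0.03 -0.015 0 0;0.0176 -0.0068 0 0;0.008 0 0 0;0 0 0 0;0 0 0 0' && python3 plan.py 448.8 50.2 3; python3 - <<'E'
from h import *
c=cap('wrist')
y,x=np.radians(106.7),np.radians(16.7); o=np.array([448.8,50.2,18]); X=np.array([np.cos(x),np.sin(x),0])*19; Y=np.array([np.cos(y),np.sin(y),0])*26
im=c['color'][:,:,::-1].copy()
P=np.array([proj(c,o+a*X+b*Y) for a,b in [(1,1),(1,-1),(-1,-1),(-1,1)]],int); cv2.polylines(im,[P],True,(255,0,0),1); print(P.tolist())
cv2.imwrite('pics/w8.png',im)
E
```

```text
time_s: 33.35
eef_pos: [449.2, 49.1, 181.2]
ee_rot: [-0.0, 0.598, 0.801, -0.0]
force: [0.1, -0.2, 0.1]
grip_width: 0.998
grip_force: 0.0
t 33.35 pos [449.2  49.1 181.2] phi 1.859 q [-0.15  0.2   1.78 -0.    1.16 -0.44] F [ 0.1 -0.2  0.1] grip 0.998 0.0
shift m [ 0.0012 -0.      0.1782]
[[343, 184], [343, 243], [300, 243], [298, 184]]
```

View pics/w8.png

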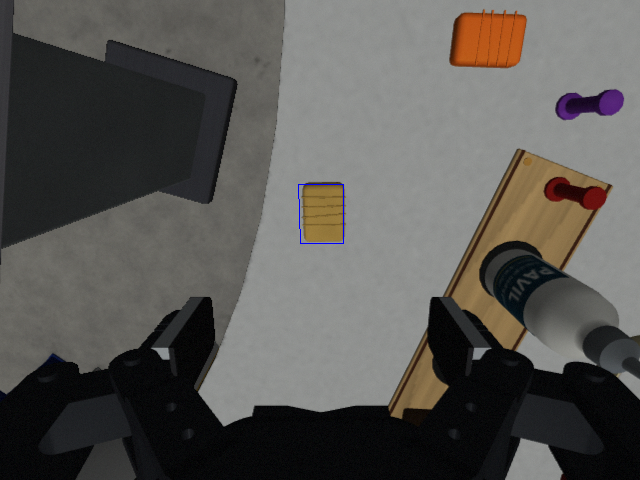

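The wax (302–343, 183–243) matches its projected outline. Grasping low, since it is only 18 mm high.

```bash
python3 -m pendant '0.001 0 0.03 0;0 0 0.035 0;0 0 0.035 0;0 0 0.03 0;0 0 0.025 0;0 0 0.015 0;0 0 0.006 0;0 0 0 0;0 0 0 0' && python3 -m pendant '0 0 0.004 0;0 0 0 0;0 0 0 0' && python3 -m pendant '0 0 0 0;0 0 0 0;0 0 0 0;0 0 0 0;0 0 0 0;0 0 0 0;0 0 0 0' 0 30 && python3 plan.py 449 50 60
```

```text
time_s: 34.52
eef_pos: [448.8, 50.4, 5.8]
ee_rot: [0.0, 0.598, 0.802, 0.0]
force: [-0.9, 0.0, 0.7]
grip_width: 1.0
grip_force: 0.0
time_s: 34.9
eef_pos: [448.4, 50.6, 1.4]
ee_rot: [0.0, 0.598, 0.802, 0.0]
force: [0.5, 0.4, -0.2]
grip_width: 1.005
grip_force: 0.0
time_s: 35.78
eef_pos: [448.5, 50.5, 1.5]
ee_rot: [0.0, 0.598, 0.802, 0.0]
force: [0.1, 0.1, 4.7]
grip_width: 0.413
grip_force: 30.7
t 35.77 pos [448.5  50.5   1.5] phi 1.86 q [-0.15  0.5   1.94  0.    0.7  -0.44] F [0.1 0.1 4.7] grip 0.413 30.7
shift m [-0.0006  0.0004 -0.0585]
```

```bash
python3 -m pendant '0 0 -0.01 0;0 0 -0.025 0;0 0 -0.025 0;0 0 -0.015 0;0 0 0 0;0 0 0 0' && python3 plan.py 615.6 -268.5 76
```

```text
time_s: 36.52
eef_pos: [447.9, 50.6, 75.8]
ee_rot: [-0.0, 0.598, 0.802, -0.0]
force: [0.6, 0.4, 0.4]
grip_width: 0.412
grip_force: 30.1
t 36.52 pos [447.9  50.6  75.8] phi 1.86 q [-0.15  0.36  1.9  -0.    0.89 -0.44] F [0.6 0.4 0.4] grip 0.412 30.1
shift m [-0.3536  0.0698 -0.0004]
```

```bash
python3 -m pendant '-0.02 0 0 0;-0.035 0 0 0;-0.045 0 0 0;-0.045 0 0 0;-0.045 0 0 0;-0.045 0.005 0 0;-0.045 0.015 0 0;-0.04 0.02 0 0;-0.025 0.02 0 0;-0.0086 0.01 0 0' && python3 -m pendant '0 0 0 0;0 0 0 0;0 0 0 0' && python3 plan.py 615.6 -268.5 7.5; python3 - <<'E'
from h import *
cap('wrist','w9.png')
E
```

```text
time_s: 37.78
eef_pos: [616.5, -269.4, 74.5]
ee_rot: [-0.001, 0.598, 0.801, -0.0]
force: [-0.6, 0.2, -0.5]
grip_width: 0.416
grip_force: 30.1
time_s: 38.15
eef_pos: [615.8, -268.1, 76.3]
ee_rot: [-0.0, 0.598, 0.802, -0.0]
force: [-0.2, 0.2, -0.8]
grip_width: 0.415
grip_force: 30.1
t 38.15 pos [ 615.8 -268.1   76.3] phi 1.86 q [-0.58  0.77  1.18 -0.    1.19 -0.87] F [-0.2  0.2 -0.8] grip 0.415 30.1
shift m [-0.0003 -0.0003  0.0688]
```

View pics/w9.png

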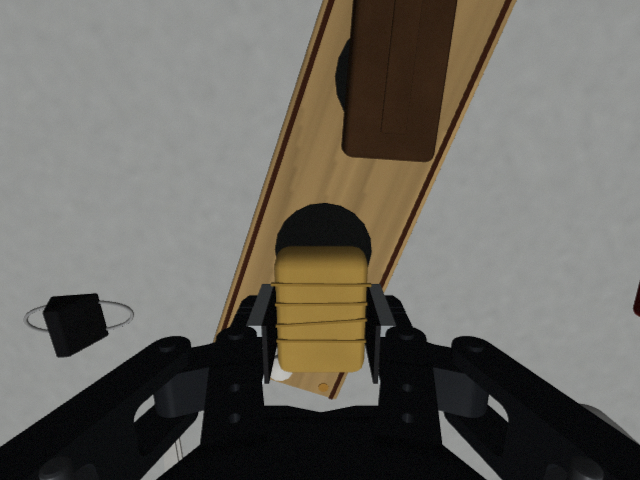

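The wax is held level over mark d (323,240). Lowering; I'll check the weight's centring afterwards.

```bash
python3 -m pendant '0 0 0.015 0;0 0 0.02 0;0 0 0.018 0;0 0 0.01 0;0 0 0.003 0;0 0 0 0;0 0 0 0' && python3 -m pendant '0 0 0.001 0;0 0 0.001 0;0 0 0 0;0 0 0 0'
```

```text
time_s: 39.08
eef_pos: [616.5, -268.7, 11.0]
ee_rot: [0.001, 0.598, 0.802, 0.0]
force: [0.1, -0.2, -0.6]
grip_width: 0.414
grip_force: 30.1
time_s: 39.58
eef_pos: [616.2, -268.5, 8.3]
ee_rot: [0.0, 0.598, 0.802, -0.0]
force: [-0.2, 0.8, -0.2]
grip_width: 0.416
grip_force: 30.1
```

```bash
python3 -m pendant '0 0 0.001 0;0 0 0 0;0 0 0 0' && python3 -m pendant '0 0 0 0;0 0 0 0;0 0 0 0;0 0 0 0;0 0 0 0' 1 && python3 -m pendant '0 0 -0.015 0;0 0 -0.035 0;0 0 -0.04 0;0 0 -0.04 0;0 0 -0.03 0;0 -0.03 -0.02 0;0 -0.05 0 0;0 -0.05 0 0;0 -0.05 0 0;0 0 0 0' && python3 -m pendant '-0.03 -0.02 -0.02 0;-0.05 -0.02 -0.02 0;-0.05 0 -0.02 0;-0.05 0 0 0;-0.05 0 0 0;-0.05 0 0 0;0 0 0 0;0 0 0 0' && python3 - <<'E'
from h import *
c=cap('top'); im=c['color'][:,:,::-1].copy(); S=4; u0,v0=220,180
o=cv2.resize(im[v0:v0+100,u0:u0+200+60//3],None,fx=3.6,fy=3.6,interpolation=cv2.INTER_CUBIC)
M={'a':(635.5,45.8,161),'b':(628.3,-59,50),'c':(621.7,-163.6,40),'d':(615.4,-268.5,24)}
for k,(x,y,h) in M.items():
    u,v=proj(c,[x,y,h]); cv2.drawMarker(o,(int((u-u0+.5)*3.6),int((v-v0+.5)*3.6)),(0,255,0),cv2.MARKER_CROSS,14,1)
cv2.imwrite('pics/t3.png',o)
for n in ['glue_center','red_reel_center','weight_center','wax_center','clip_center']: print(n,[(round(d['p'],2),np.round(d['at']).tolist()) for d in models.boxes_of('top',n)])
E
sed -i '/^for nm/d;/^blob/d' seg.py; cat >> seg.py <<'E'
blob((g<130)&(im[...,0]-im[...,2]>8),375,228,26,40,'weight')
blob((hsv[...,0]>15)&(hsv[...,0]<35)&(hsv[...,1]>90),427,236,12,24,'wax')
blob(dark,474,302,14,20,'clip')
E
python3 seg.py
```

```text
time_s: 39.95
eef_pos: [616.3, -268.5, 7.5]
ee_rot: [0.0, 0.598, 0.802, 0.0]
force: [-1.5, 0.5, 3.6]
grip_width: 0.411
grip_force: 30.5
time_s: 40.58
eef_pos: [616.2, -268.5, 7.3]
ee_rot: [0.0, 0.598, 0.802, 0.0]
force: [-0.4, 0.3, -0.8]
grip_width: 1.004
grip_force: 0.0
time_s: 41.82
eef_pos: [441.6, -320.7, 188.8]
ee_rot: [0.001, 0.599, 0.801, -0.0]
force: [0.4, -1.0, 0.6]
grip_width: 0.998
grip_force: 0.0
time_s: 42.82
eef_pos: [483.4, -588.4, 248.6]
ee_rot: [-0.0, 0.598, 0.802, 0.0]
force: [0.1, 1.1, 0.0]
grip_width: 1.004
grip_force: 0.0
glue_center [(0.82, [625.0, 45.0, 105.0])]
red_reel_center [(0.56, [635.0, 125.0, 34.0]), (0.52, [624.0, -58.0, 52.0])]
weight_center [(0.76, [617.0, -159.0, 34.0])]
wax_center [(0.96, [690.0, 218.0, 14.0]), (0.78, [531.0, 215.0, 23.0]), (0.66, [619.0, -265.0, 29.0])]
clip_center [(0.88, [472.0, -356.0, 9.0])]
weight n 919 mean [ 615.7 -161.3] rect 613.5 -161.9 54 84 13.0 major axis deg 103.3
wax n 515 mean [ 610.9 -265.1] rect 609.7 -265.4 48 50 87.7 major axis deg 120.6
clip n 205 mean [ 471.7 -357.9] rect 472.1 -358.6 27 34 21.0 major axis deg 113.3
```

View pics/t3.png

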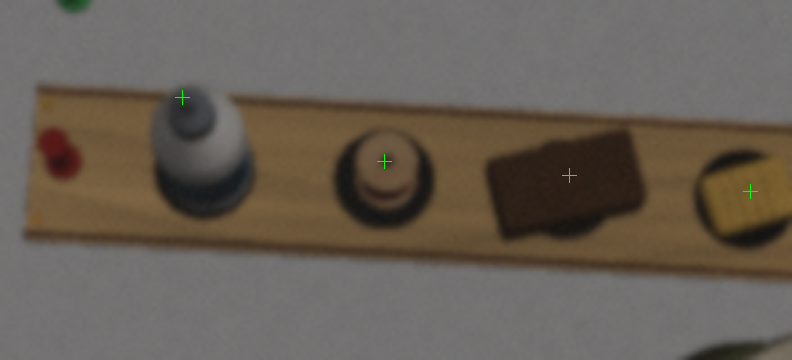

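The top view shows all four supplies on their marks in order from the red post (bottle ≈(190,110), reel (388,157), weight (567,178), wax ≈(753,190)), each within about 5 mm of the projected centres. The clip is unmoved (471.7, −357.9 against 471.8, −357.9) and the arm is clear.

```bash
python3 -c "
from rig import ctrl
print(ctrl.finish_job())"
```

```text
the job is handed in; nothing more can be done
None
```

I handed the job in at about 43 s: glue, reel, weight and wax stand in order from the red post, each within about 5 mm of its mark in the last top picture; the clip hasn't moved, and no verdict came back.

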